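# Put three spectacle frames back on their own job boards

## Task

The three wooden spectacle frames have been mixed up: each lies on a board of the wrong colour. Park one of them on the empty cork board to make room, then move all three to the board whose border matches their colour, each lying flat, centred on its board and lined up along it. Set each frame down gently instead of dropping it, and do not disturb the amber bottle, the file or the wax jar.

Things in the scene. Friction and masses are not known exactly. Their poses are not given: they have to be found in the camera images.
- red_frame: Loose spectacle frame front, deep red stained wood: two eight-sided rims, 141 (y) x 48 (x) x 10 mm, lying flat, about 35 g. Origin: underside, middle of the bridge; z up. Rim bars 6 mm wide. Lens openings span 12 to 56 mm either side in y, 36 mm in x: pinch the bridge from above along y, one finger in each opening (24 mm wide, faces flat over 20 mm in x); open the fingers to 45-50 mm only.
- blue_frame: Loose spectacle frame front, blue stained wood: two eight-sided rims, 141 (y) x 48 (x) x 10 mm, lying flat, about 35 g. Origin: underside, middle of the bridge; z up. Rim bars 6 mm wide. Lens openings span 12 to 56 mm either side in y, 36 mm in x: pinch the bridge from above along y, one finger in each opening (24 mm wide, faces flat over 20 mm in x); open the fingers to 45-50 mm only.
- pale_frame: Loose spectacle frame front, natural pale wood: two eight-sided rims, 141 (y) x 48 (x) x 10 mm, lying flat, about 35 g. Origin: underside, middle of the bridge; z up. Rim bars 6 mm wide. Lens openings span 12 to 56 mm either side in y, 36 mm in x: pinch the bridge from above along y, one finger in each opening (24 mm wide, faces flat over 20 mm in x); open the fingers to 45-50 mm only.
- red_board: Flat fixed job board, 90 x 160 x 6 mm, with a deep red border 14 mm wide round a grey felt centre. Origin: centre of its underside on the bench (its top is 6 mm higher); y along the 160 mm length (within 0.25 rad of world y, the frame on it within 0.4), z up. Home of the red frame; the pale frame lies on it at the start.
- blue_board: Flat fixed job board, 90 x 160 x 6 mm, with a blue border 14 mm wide round a grey felt centre. Origin: centre of its underside on the bench (its top is 6 mm higher); y along the 160 mm length (within 0.25 rad of world y, the frame on it within 0.4), z up. Home of the blue frame; the red frame lies on it at the start.
- pale_board: Flat fixed job board, 90 x 160 x 6 mm, with a pale wood border 14 mm wide round a grey felt centre. Origin: centre of its underside on the bench (its top is 6 mm higher); y along the 160 mm length (within 0.25 rad of world y, the frame on it within 0.4), z up. Home of the pale frame; the blue frame lies on it at the start.
- spare_board: Flat fixed board of plain brown cork, 90 x 160 x 6 mm, without a coloured border; empty at the start: the free spot. Origin: centre of its underside; y along its 160 mm length (within 0.25 rad of world y), z up.
- amber_bottle: Small amber bottle with a black cap, 32 mm across, 65 mm tall, loose, standing between the boards; to be left alone. Origin: centre of its underside.
- file: Thin hand file with a dark wooden handle, 160 mm long, 12 mm high, lying along x between two boards, loose; to be left alone. Origin: on the bench, where handle (to -x, 75 mm) and blade (to +x, 85 mm) meet.
- wax_jar: White wax jar with a green lid, 54 mm across, 50 mm tall, loose, standing beyond the boards; to be left alone. Origin: centre of its underside.
Not all that is in view belongs to the job. Leave any green look-alike of the red_board alone.

How it is judged:
On the way:
1. one of the frames is laid on the cork board and let go (((horizontal distance between red_frame and spare_board below 0.05 m and z of red_frame in the frame of spare_board between 0.003 and 0.01 m and contact force between red_frame and the fingers below 0.05 N and linear speed of red_frame below 0.02 m/s and angular speed of red_frame below 0.2 rad/s and angle between red_frame's own z axis and vertical below 0.1 rad) or (horizontal distance between blue_frame and spare_board below 0.05 m and z of blue_frame in the frame of spare_board between 0.003 and 0.01 m and contact force between blue_frame and the fingers below 0.05 N and linear speed of blue_frame below 0.02 m/s and angular speed of blue_frame below 0.2 rad/s and angle between blue_frame's own z axis and vertical below 0.1 rad) or (horizontal distance between pale_frame and spare_board below 0.05 m and z of pale_frame in the frame of spare_board between 0.003 and 0.01 m and contact force between pale_frame and the fingers below 0.05 N and linear speed of pale_frame below 0.02 m/s and angular speed of pale_frame below 0.2 rad/s and angle between pale_frame's own z axis and vertical below 0.1 rad))), for 0.2 s.
At the end, for the whole second after the job is handed in: Each frame lies flat (within 0.1 rad), released and at rest on the board of its own colour, its bridge within 15 mm of the board's centre and its length along the board's length within 0.25 rad (either way round) (horizontal distance between red_frame and red_board below 0.015 m and z of red_frame in the frame of red_board between 0.003 and 0.01 m and angle between the y axis of red_frame and the y axis of red_board, either way round below 0.25 rad and contact force between each of red_frame, blue_frame, pale_frame and the fingers below 0.05 N and linear speed of each of red_frame, blue_frame, pale_frame below 0.02 m/s and angular speed of each of red_frame, blue_frame, pale_frame below 0.2 rad/s and angle between each of red_frame, blue_frame, pale_frame's own z axis and vertical below 0.1 rad and horizontal distance between blue_frame and blue_board below 0.015 m and z of blue_frame in the frame of blue_board between 0.003 and 0.01 m and angle between the y axis of blue_frame and the y axis of blue_board, either way round below 0.25 rad and horizontal distance between pale_frame and pale_board below 0.015 m and z of pale_frame in the frame of pale_board between 0.003 and 0.01 m and angle between the y axis of pale_frame and the y axis of pale_board, either way round below 0.25 rad); the robot touches nothing.
It fails at once if the amber bottle was shifted by more than 20 mm or knocked over (distance of amber_bottle from where it was at the start of the episode above 0.02 m or angle between amber_bottle's own z axis and vertical above 0.5 rad).
It fails at once if the file was shifted by more than 20 mm or knocked over (distance of file from where it was at the start of the episode above 0.02 m or angle between file's own z axis and vertical above 0.5 rad).
It fails at once if the wax jar was shifted by more than 20 mm or knocked over (distance of wax_jar from where it was at the start of the episode above 0.02 m or angle between wax_jar's own z axis and vertical above 0.5 rad).
It fails at once if a frame was dropped or thrown (in the air more than about 30 mm above the boards with no finger on it) ((height (world z) of red_frame above 0.036 m and contact force between red_frame and the fingers below 0.01 N) or (height (world z) of blue_frame above 0.036 m and contact force between blue_frame and the fingers below 0.01 N) or (height (world z) of pale_frame above 0.036 m and contact force between pale_frame and the fingers below 0.01 N)).
It also fails if it takes over 141 s, if anything falls off the work surface, if the arm or the gripper's body presses on something with over 40 N, if the wrist force passes 120 N, or if a joint passes its speed limit or range.

## Robot

A 6-joint arm with a two-finger parallel gripper is mounted at the origin on the work surface. World frame = base frame: x ahead of the robot, y to its left, z up, the work surface at z = 0. Lengths are in m, angles in rad, forces in N, time in s.
With the tool pointing down it reaches from about 0.35 to 0.975 m from the base axis. Payload 4.9 kg.
Tool frame: the origin (TCP) lies on the centre line of the jaws, within the pads' length; the fingertips stand ahead of it and the grasp point (between the pads) is the TCP (manip.tip_extent is the z of the fingertips in the tool frame, in m); z points along the fingers, y is the line along which they close (so a half turn about z gives the same grasp; the last joint's range is limited). The gripper opens to 85 mm and grips with 20 to 120 N. Pads are 22 mm wide; open, the fingers measure 114 mm over their backs; the gripper's body (76 mm by 85 mm) begins 54 mm behind the grasp point. The pads swing forward as they close: fully open they stand 13 mm farther back than shut.
Start: joints at [-1.305, 0.053, 1.613, -0, 1.476, -0.119], TCP at [0.235, -0.579, 0.25] pointing down, gripper open.
Joint ranges: [-3.01, 3.01], [-1.01, 2.22], [0.06, 2.58], [-1.02, 4.17], [0.09, 2.62], [-3.14, 3.14]. Speed limits (rad/s): [2.57, 2.57, 3.14, 3.14, 3.14, 3.14].

## Interface

Orientations are given as a unit quaternion [w, x, y, z].
In Python, from plant import manip gives the robot as it stands. The module is installed in compiled form; this text tells all that it offers.
- The arm moves only by the tool pendant, called after "Request:" in YAML: its name, and indented under it one key for each argument. Schema: {"type":"object","properties":{"offsets":{"type":"array","items":{"type":"array","items":{"type":"number"},"minItems":7,"maxItems":7},"minItems":1,"maxItems":5},"only":{"type":"string"},"quiet":{"type":"boolean"},"lines":{"type":"string"}},"required":["offsets"],"additionalProperties":false}. offsets is a list of rows, 1 to 5 of them, each of 7 numbers: the opening from 0.0 (shut) to 1.0 (fully open), then dx, dy, dz in shares of the most that a row can go, 1 being 62.5 mm, then a rotation vector rx, ry, rz in a scale on which 1.0 is 90 degrees; each row shifts and turns the commanded pose from where the row before left it, along the tool's axes as they then stand; what a row does not reach is not made up. A row lasts 1/8 s, in which the tool goes at most 0.0625 m and 0.188 rad, less where a joint would pass 70% of its speed; a pose out of reach is approached as far as the arm can. The fingers move at their own pace and stop on an object; the grip force is fixed at half the most. Time passes only in rows, so rows that do not move let the fingers close. The tool returns the time, the measured TCP pose, the force, the opening and the grip force at its end. only (a regular expression) keeps the lines of the reply that match it, lines (a string "A,B") keeps lines A to B, and quiet returns only ok. Input that does not fit is refused with a message, and nothing moves.
- manip.state(): the state, without advancing time (a new reading comes with each control period).
- manip.grab_frame(name): name is "scene" or "top"; returns (picture, depth): 400x640x3 uint8, red, green, blue; 400x640 float32, m along the optical axis (not along the pixel's ray), 0 where there is no reading.
- manip.camera_params(name): a dict with "intrinsics" (3x3 intrinsics, pixels), "xyz" and "orientation" of the camera in the world. Camera axes: x right, y down, z forward; pixel columns grow to the right and rows downward; lengths in m; the calibration is good to about 2 mm. A picture is of the moment at which its call begins. camera_params takes no time and is no camera call.
- manip.job_done(): hands the job in; it is judged then, once.
Trained networks look in the newest picture that a camera, given by its name, has taken for a name from the list of things; names that differ only in an ending like _2 or _b are one class to them, and where a whole thing is asked for, a point or a joint stands for the part that bears it (a point fixed in the world has none). Each returns a list of dicts, best first, with "conf" (0 to 1); they miss things now and then, are a little off and sometimes report something else, mostly with a low value. They report only what shows in the picture. A call takes as long as a camera call. They do not tell look-alikes from the thing itself.
- manip.look_for(camera, query): "extent" ([left, top, right, bottom] in pixels, round what is visible of it).
- manip.outline_of(camera, query): "region" (400x640 bool, what is visible of it) and "extent" ([left, top, right, bottom] in pixels, round what is visible of it).
- manip.mark_of(camera, query): "centre" ([row, column] in pixels: a listed point, or the origin of a listed thing).
The state is a dict: "time": time; "joint_pos": joint angles; "joint_vel": joint speeds; "joint_efforts": joint torques, N m; "tool_pos": TCP position; "tool_rot": TCP orientation; "contact_force": force on the tool from outside, world axes, zero at the start; "ft_torque": the same for the moment, N m; "gripper_width": opening from 0.0 (shut) to 1.0 (fully open); "grasp_force": force on a finger pad.
Only numpy, scipy, OpenCV 4.12 (cv2) and the standard library are available. Lean on these libraries where they do the work, as an engineer would, in place of code of your own. Each camera call takes 0.05 s, during which the arm holds its last target. There are 200 camera calls.

## Working session

There is one attempt and no reset: what is moved stays moved. The work goes in short steps, Python scripts to look and compute and a tool call to move; the robot and the scene stay as the last step left them, time stands still between calls to the robot, and variables do not carry over. Pictures are saved under pics/ and viewed, at most 14 in all, crops included, and the job is handed in when it is done.

```bash
mkdir -p pics; cat > h.py <<'E'
import numpy as np, cv2
from plant import manip
from scipy.spatial.transform import Rotation as R
def cam(n):
    c=manip.camera_params(n); q=c["orientation"]
    return np.array(c["intrinsics"]),np.array(c["xyz"]),R.from_quat([q[1],q[2],q[3],q[0]]).as_matrix()
def pts(n,mask,depth):
    K,t,M=cam(n); v,u=np.nonzero(mask&(depth>0)); d=depth[v,u]
    return np.c_[(u-K[0,2])/K[0,0]*d,(v-K[1,2])/K[1,1]*d,d]@M.T+t
E
python3 - <<'E'
from h import *
print(manip.tip_extent, manip.state())
for n in("top","scene"):
    im,d=manip.grab_frame(n); cv2.imwrite(f"pics/{n}0.png",im[:,:,::-1]); print(n,cam(n))
    np.savez(f"{n}0.npz",im=im,d=d)
    for q in "red_frame blue_frame pale_frame red_board blue_board pale_board spare_board amber_bottle file wax_jar".split():
        for o in manip.outline_of(n,q)[:3]:
            P=pts(n,o["region"],d); 
            if len(P)<10: continue
            z=np.median(P[:,2]); (c,s,a)=cv2.minAreaRect(P[:,:2].astype(np.float32)*1000)
            print(n,q,round(o["conf"],2),np.round(o["extent"]),"z",z.round(4),"rect",np.round(c,1),np.round(s,1),round(a,1),len(P))
E
```

```text
0.019 {'time': 0.0, 'joint_pos': array([-1.30501482e+00,  5.33751397e-02,  1.61428449e+00, -2.72543174e-05,
        1.47601382e+00, -1.18986493e-01]), 'joint_vel': array([-0.00211733, -0.00128039, -0.0027644 ,  0.00032484,  0.00073968,
       -0.00022424]), 'joint_efforts': array([ 6.87540833e-04, -3.93678689e+01, -3.70177138e+01, -9.96902827e-05,
        7.09900531e-03, -1.05230879e-05]), 'tool_pos': array([ 0.23443705, -0.57873479,  0.24905733]), 'tool_rot': array([-1.03660595e-03,  9.81550425e-01,  1.91200629e-01, -8.98224774e-05]), 'contact_force': array([ 0.84686094, -0.54156382, -0.38534096]), 'ft_torque': array([-0.007652  ,  0.02864967,  0.0173768 ]), 'grasp_force': 0.0, 'gripper_width': 1.0043105153941072}
top (array([[394.26841142,   0.        , 315.91891796],
       [  0.        , 394.26841142, 202.87202027],
       [  0.        ,   0.        ,   1.        ]]), array([0.34442502, 0.00112789, 1.0266971 ]), array([[-0.02855517, -0.99507122,  0.09496244],
       [-0.99950943,  0.02964629,  0.01009885],
       [-0.01286436, -0.09462748, -0.99542963]]))
top red_frame 0.83 [240.
[... 2261 characters left out ...]
66.4 358. ] [100.4 172.5] 2.3 1403
scene pale_board 0.29 [353. 272. 379. 306.] z 0.0458 rect [695.5   5.9] [55.4 85.3] 48.4 609
scene spare_board 0.84 [404. 157. 465. 196.] z 0.0043 rect [469.4 352.5] [ 94.2 159.6] 1.1 1353
scene amber_bottle 0.62 [326. 218. 339. 239.] z 0.0361 rect [ 5.18e+02 -4.00e-01] [33.7 21.9] 74.0 215
scene amber_bottle 0.49 [265. 233. 321. 264.] z 0.0133 rect [ 510.1 -112.9] [ 58.3 137.9] 7.7 535
scene amber_bottle 0.46 [253. 226. 321. 279.] z 0.0049 rect [ 508.2 -119.8] [ 95.1 160.8] 12.6 1415
scene file 0.73 [398. 188. 434. 226.] z 0.007 rect [528.1 246.5] [ 23.6 156.8] 85.5 196
scene wax_jar 0.88 [356. 272. 378. 305.] z 0.047 rect [707.6  -6.5] [50.7 49.5] 9.1 543
```

View pics/top0.png

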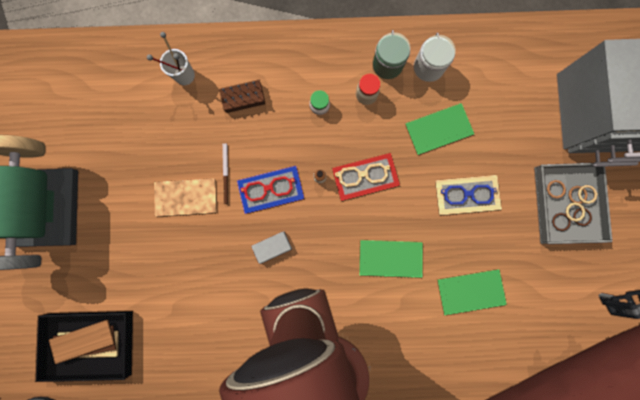

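View pics/scene0.png

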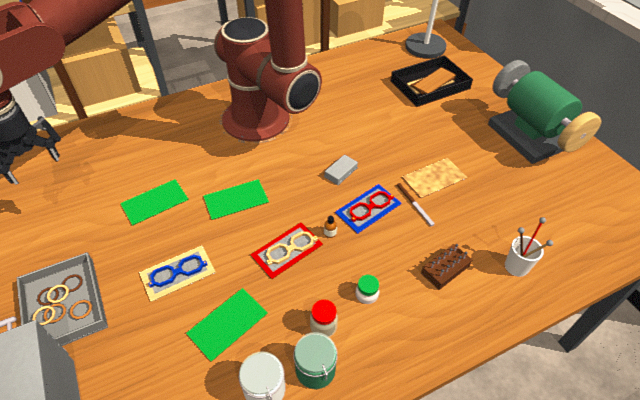

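The top view shows the cork board at (185,197), the blue board with the red frame at (271,189) and the red board with the pale frame at (366,177). The pale board with the blue frame is at (468,195), and the bottle is at (320,176). The plain green boards are look-alikes. Next I'll refine the poses from the depth in both cameras.

```bash
cat >> h.py <<'E'
G={"blueB":(.483,.131),"redB":(.513,-.115),"paleB":(.453,-.383),"cork":(.469,.355)}
def rect(P):
    c,s,a=cv2.minAreaRect((P[:,:2]*1000).astype(np.float32))
    if s[0]>s[1]: a-=90
    a=(a+90)%180-90
    return np.round([*c,a,min(s),max(s)],1)
def measure(n,keys=G):
    """Board and (if any) frame rectangles [x,y,angle deg,w,l] mm, from depth above the bench."""
    im,d=manip.grab_frame(n); P=pts(n,np.ones(d.shape,bool),d)
    C=im[d>0]
    bench=np.median(P[(abs(P[:,0]-.45)<.15)&(abs(P[:,1])<.5)&(abs(P[:,2])<.02),2])
    for k in keys:
        g=G[k]; L=P[:,:2]-g; z=P[:,2]-bench
        near=(abs(L[:,0])<.075)&(abs(L[:,1])<.105)&(z<.03)
        b=near&(z>.003); f=near&(z>.0115)
        print(n,k,"board z",(np.median(z[b&(z<.0115)])).round(4),rect(P[b]),"| frame", f.sum(), (np.percentile(z[f],60).round(4),rect(P[f]),np.median(C[f],0)) if f.sum()>50 else "-")
    return im,d
def to(x,y,z,a):
    """row deltas in tool axes to reach x,y,z (m) and tool-x yaw a (deg)"""
    s=manip.state(); q=s["tool_rot"]; A=R.from_quat([q[1],q[2],q[3],q[0]])
    B=R.from_euler("z",a,degrees=True)*R.from_euler("x",180,degrees=True)
    print("T",A.inv().apply(np.array([x,y,z])-s["tool_pos"]).round(4),"R",(A.inv()*B).as_rotvec().round(4),"pos",s["tool_pos"].round(4),"t",s["time"])
E
python3 - <<'E'
from h import *
measure("top");measure("scene")
to(.485,.136,.15,9)
E
```

```text
top blueB board z 0.0057 [482.9 131.2   1.2 149.6 207.9] | frame 353 (np.float64(0.0157), array([483.6, 136.7,   4.9,  53.5, 138.9]), array([191.,  64.,  63.]))
top redB board z 0.0057 [ 512.4 -114.3   -0.6  146.3  206. ] | frame 352 (np.float64(0.0159), array([510.5, -95.6,   6.8,  48.5, 170. ]), array([227., 192., 142.]))
top paleB board z 0.0056 [ 453.9 -384.1   -1.8  146.4  209.6] | frame 380 (np.float64(0.0157), array([ 453.5, -380.9,    6.4,   57.6,  138.6]), array([ 65.5,  77. , 156. ]))
top cork board z 0.0055 [4.687e+02 3.547e+02 1.000e-01 1.493e+02 2.094e+02] | frame 10 -
scene blueB board z 0.0056 [482.8 131.4  -0.8 147.  206.9] | frame 308 (np.float64(0.0151), array([492.1, 136. ,   9. ,  64.8, 140.1]), array([234.,   0.,   0.]))
scene redB board z 0.0057 [ 5.099e+02 -1.148e+02 -1.000e-01  1.429e+02  2.096e+02] | frame 398 (np.float64(0.0156), array([ 511. , -100.5,    5.8,   51.2,  177.6]), array([255., 229., 133.]))
scene paleB board z 0.0058 [ 453.2 -383.2   -0.6  148.5  207.1] | frame 424 (np.float64(0.0155), array([ 4.534e+02, -3.815e+02,  4.000e-01,  5.260e+01,  1.393e+02]), array([ 15.,  71., 201.]))
scene cork board z 0.0052 [466.9 351.8   1.4 144.5 205.3] | frame 1 -
T [ 0.5006 -0.569   0.1003] R [ 1.000e-04 -0.000e+00  2.277e-01] pos [ 0.2346 -0.5793  0.2503] t 1.2
```

```bash
cat >> h.py <<'E'
def fit(P):
    c,s,a0=P.mean(0)[:2]*1000,0,0; Q=P[:,:2]*1000-c
    w,V=np.linalg.eigh(np.cov(Q.T)); v=V[:,1]*np.sign(V[1,1]); a=np.degrees(np.arctan2(-v[0],v[1]))
    u=np.c_[Q@V[:,0],Q@v]; lo,hi=np.percentile(u,1,0),np.percentile(u,99,0)
    V2=np.c_[V[:,0],v]; m=c+V2@((lo+hi)/2)
    return np.round([*m,a,*(hi-lo)],1)
def measure(n,keys=G):
    """board/frame [x,y (extent middle, mm), yaw deg, w, l] from depth over the bench, biggest connected blob"""
    im,d=manip.grab_frame(n); K,t,M=cam(n); v,u=np.mgrid[:400,:640]
    X=np.stack([(u-K[0,2])/K[0,0]*d,(v-K[1,2])/K[1,1]*d,d],-1)@M.T+t
    for k in keys:
        D=X[...,:2]-G[k]; ok=(d>0)&(abs(D[...,0])<.095)&(abs(D[...,1])<.115)
        bench=np.median(X[...,2][ok&(X[...,2]<.003+0)]); z=cv2.medianBlur((X[...,2]-bench).astype(np.float32),3)
        ok&=(z<.03)&(abs(D[...,0])<.075)&(abs(D[...,1])<.105)
        def blob(m,it):
            m=m.astype(np.uint8); m2=cv2.morphologyEx(m,cv2.MORPH_OPEN,np.ones((3,3))) if it else m
            N,l,s,_=cv2.connectedComponentsWithStats(m2); return (l==1+s[1:,4].argmax()) if N>1 else m2>0
        b=blob(ok&(z>.0035),1); f=blob(b&(z>.0112),0)
        print(n,k,"board z",np.median(z[b&(z<.011)]).round(4),fit(X[b]),"| frame",f.sum(),(np.percentile(z[f],70).round(4),fit(X[f]),np.median(im[f],0)) if f.sum()>60 else "-")
    return im,d
E
python3 - <<'E'
from h import *
measure("top");measure("scene")
E
```

```text
top blueB board z 0.0063 [482.4 131.4  11.6  87.2 155.8] | frame 363 (np.float32(0.0158), array([483.7, 136.3,   9.1,  47.3, 134.8]), array([190.,  64.,  62.]))
top redB board z 0.0063 [ 508.9 -118.8   13.    87.4  155.8] | frame 374 (np.float32(0.0157), array([ 512.2, -110.3,    6.7,   47.1,  134.5]), array([226., 191., 142.]))
top paleB board z 0.0062 [ 452.9 -381.9    3.2   87.3  156.3] | frame 398 (np.float32(0.016), array([ 453.4, -380.5,    0.8,   47.4,  134.2]), array([ 64.5,  76. , 155. ]))
top cork board z 0.006 [468.6 355.5   2.1  87.9 156.5] | frame 0 -
scene blueB board z 0.006 [483.8 129.9  12.5  88.4 155.4] | frame 324 (np.float32(0.0154), array([485.2, 133.5,  10.4,  49.5, 133.2]), array([233.,   0.,   0.]))
scene redB board z 0.0062 [ 509.5 -119.5   12.4   88.4  154.9] | frame 406 (np.float32(0.0153), array([ 512.5, -112. ,    6.8,   48.8,  135.8]), array([255., 229., 134.]))
scene paleB board z 0.0062 [ 453.1 -382.8    2.9   88.9  155.4] | frame 443 (np.float32(0.0156), array([ 453.2, -381. ,   -0.8,   49.1,  135.5]), array([ 12.,  70., 200.]))
scene cork board z 0.0055 [470.1 354.4   2.4  88.1 156.3] | frame 0 -
```

The manual's scale: shifts go in shares of 62.5 mm and turns go in shares of 90 degrees. Converting my numbers, 0.045 m is 0.72, -0.042 m is -0.672, 0.115 rad / 1.5708 = 0.0732.

Request:
pendant:
  offsets:
    - [1, 0, 0, 0, 0, 0, 0.0732]
    - [0.57, 0, 0, 0, 0, 0, 0.0732]
    - [0.57, 0.72, -0.672, 0, 0, 0, 0]
    - [0.57, 0.72, -0.672, 0, 0, 0, 0]
    - [0.57, 0.72, -0.672, 0, 0, 0, 0]

```text
time: 1.92
tool_pos: [0.3494, -0.4326, 0.2504]
tool_rot: [0.0, 0.997, 0.077, 0.0]
contact_force: [0.0, -0.3, 0.3]
gripper_width: 0.57
grasp_force: 0.0
```

Both cameras agree to about 2 mm, and the tops stand at 6 mm (boards) and 16 mm (frames), as they should. Now moving to the red frame.

Scaled: -0.06 m is -0.96, -0.045 m is -0.72.

Request:
pendant:
  offsets:
    - [0.57, 0.64, -0.72, 0, 0, 0, 0]
    - [0.57, 0.64, -0.72, 0, 0, 0, 0]
    - [0.57, 0.64, -0.72, 0, 0, 0, 0]
    - [0.57, 0.64, -0.72, 0, 0, 0, 0]
    - [0.57, 0, -0.96, 0, 0, 0, 0]
  quiet: true

```text
ok
```

Request:
pendant:
  offsets:
    - [0.57, 0, -0.96, 0, 0, 0, 0]
    - [0.57, 0, -0.96, 0, 0, 0, 0]
    - [0.57, 0, -0.96, 0, 0, 0, 0]
    - [0.57, 0, -0.96, 0, 0, 0, 0]
    - [0.57, 0, -0.96, 0, 0, 0, 0]

```text
time: 3.18
tool_pos: [0.4228, 0.126, 0.2507]
tool_rot: [-0.0, 0.997, 0.077, 0.001]
contact_force: [1.3, 0.5, -0.7]
gripper_width: 0.57
grasp_force: 0.0
```

```bash
python3 -c "
from h import *
to(.4843,.1352,.028,9.7)"
```

```text
T [0.0618 0.0004 0.2228] R [ 0.0001 -0.0015 -0.0148] pos [0.4228 0.126  0.2507] t 3.175
```

Scaled: 0.05 m is 0.8, 0.04 m is 0.64, -0.015 rad / 1.5708 = -0.0095.

Request:
pendant:
  offsets:
    - [0.57, 0.496, 0, 0.64, 0, 0, -0.0095]
    - [0.57, 0.496, 0, 0.64, 0, 0, 0]
    - [0.57, 0, 0, 0.8, 0, 0, 0]
    - [0.57, 0, 0, 0.8, 0, 0, 0]
    - [0.57, 0, 0, 0, 0, 0, 0]

```text
time: 3.8
tool_pos: [0.4808, 0.1338, 0.066]
tool_rot: [0.0, 0.996, 0.085, -0.005]
contact_force: [0.1, -0.5, 0.6]
gripper_width: 0.568
grasp_force: 0.0
```

```bash
python3 - <<'E'
from h import *
to(.4843,.1352,.028,9.7)
im,d=manip.grab_frame("scene"); cv2.imwrite("pics/s1.png",cv2.resize(im[140:280,270:460,::-1],None,fx=4,fy=4))
E
```

```text
T [ 0.0041 -0.0008  0.0379] R [-0.0004  0.0101  0.0006] pos [0.4808 0.1338 0.066 ] t 3.8
```

View pics/s1.png

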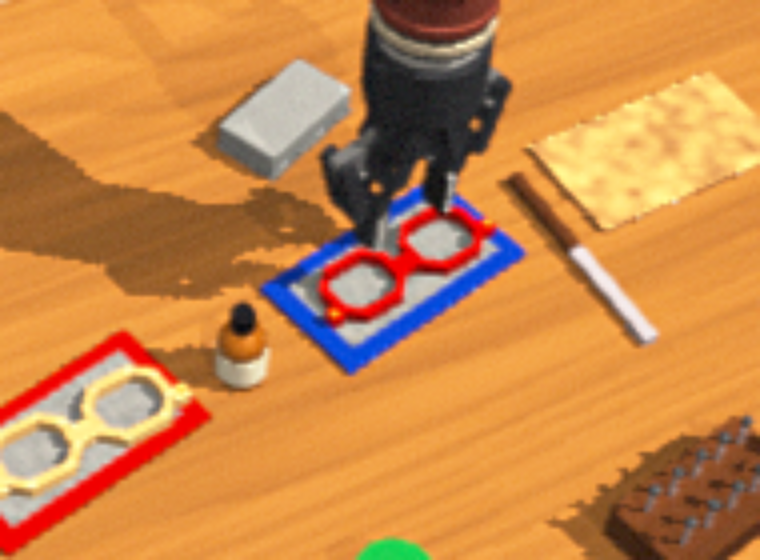

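The crop shows the fingertips at about (380,230) and (440,205), one over each lens opening of the red frame, well clear of the bottle (243,345) and the file. Going down.

Scaled: 0.02 m is 0.32, 0.013 m is 0.208.

Request:
pendant:
  offsets:
    - [0.57, 0.032, 0, 0.32, 0, 0, 0]
    - [0.57, 0, 0, 0.208, 0, 0, 0]
    - [0.57, 0, 0, 0, 0, 0, 0]
    - [0.57, 0, 0, 0, 0, 0, 0]

```text
time: 4.35
tool_pos: [0.4874, 0.1347, 0.0386]
tool_rot: [-0.0, 0.996, 0.085, 0.001]
contact_force: [0.1, 0.8, 0.3]
gripper_width: 0.571
grasp_force: 0.0
```

```bash
python3 -c "
from h import *
to(.4843,.1352,.028,9.7)"
```

```text
T [-0.003  -0.001   0.0106] R [ 0.0001 -0.0021  0.0005] pos [0.4874 0.1347 0.0386] t 4.35
```

Scaled: 0.005 m is 0.08, -0.003 m is -0.048.

Request:
pendant:
  offsets:
    - [0.57, -0.048, -0.016, 0.08, 0, 0, 0]
    - [0.57, 0, 0, 0.08, 0, 0, 0]
    - [0.57, 0, 0, 0, 0, 0, 0]
    - [0.57, 0, 0, 0, 0, 0, 0]

```text
time: 4.85
tool_pos: [0.4834, 0.1351, 0.0272]
tool_rot: [-0.0, 0.996, 0.085, -0.0]
contact_force: [0.0, -0.3, 0.1]
gripper_width: 0.572
grasp_force: 0.0
```

Request:
pendant:
  offsets:
    - [0.2, 0, 0, 0, 0, 0, 0]
    - [0, 0, 0, 0, 0, 0, 0]
    - [0, 0, 0, 0, 0, 0, 0]
    - [0, 0, 0, 0, 0, 0, 0]

```text
time: 5.35
tool_pos: [0.4837, 0.1352, 0.0278]
tool_rot: [-0.0, 0.996, 0.085, 0.0]
contact_force: [-2.1, 0.4, 5.1]
gripper_width: 0.262
grasp_force: 64.5
```

Scaled: -0.04 m is -0.64, -0.03 m is -0.48.

Request:
pendant:
  offsets:
    - [0, 0, 0, -0.16, 0, 0, 0]
    - [0, 0, 0, -0.48, 0, 0, 0]
    - [0, 0, 0, -0.64, 0, 0, 0]
    - [0, 0, 0, -0.64, 0, 0, 0]
    - [0, 0, 0, 0, 0, 0, 0]

```text
time: 5.98
tool_pos: [0.4861, 0.1354, 0.1518]
tool_rot: [-0.0, 0.996, 0.085, 0.004]
contact_force: [-0.8, -0.4, -0.7]
gripper_width: 0.263
grasp_force: 64.2
```

```bash
python3 - <<'E'
from h import *
to(.4693,.355,.030,2.2)
im,d=manip.grab_frame("scene"); cv2.imwrite("pics/s2.png",cv2.resize(im[140:280,270:460,::-1],None,fx=4,fy=4))
E
```

```text
T [ 0.0195 -0.2194  0.1219] R [-1.000e-04 -8.700e-03  1.314e-01] pos [0.4861 0.1354 0.1518] t 5.975
```

View pics/s2.png

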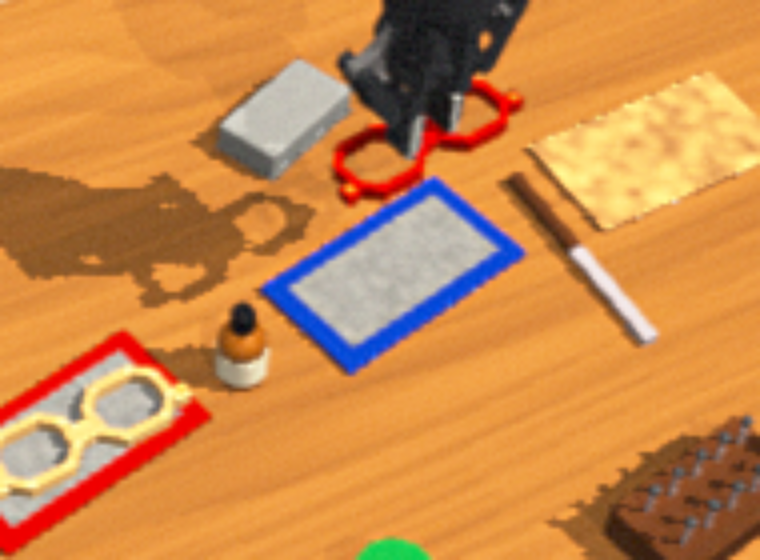

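The red frame hangs level in the grip at about (425,140), above the empty blue board. Carrying it to the cork board.

Scaled: -0.055 m is -0.88, -0.054 m is -0.864, 0.131 rad / 1.5708 = 0.0834.

Request:
pendant:
  offsets:
    - [0, 0.08, -0.88, 0, 0, 0, 0]
    - [0, 0.08, -0.88, 0, 0, 0, 0]
    - [0, 0.08, -0.88, 0, 0, 0, 0]
    - [0, 0.064, -0.864, 0, 0, 0, 0]
    - [0, 0, 0, 0.48, 0, 0, 0.0834]
  quiet: true

```text
ok
```

Request:
pendant:
  offsets:
    - [0, 0, 0, 0.48, 0, 0, 0]
    - [0, 0, 0, 0.32, 0, 0, 0]
    - [0, 0, 0, 0, 0, 0, 0]
    - [0, 0, 0, 0, 0, 0, 0]

```text
time: 7.15
tool_pos: [0.4657, 0.3542, 0.0681]
tool_rot: [-0.0, 1.0, 0.019, 0.001]
contact_force: [-0.6, -0.7, 0.6]
gripper_width: 0.261
grasp_force: 64.3
```

```bash
python3 -c "
from h import *
to(.4693,.355,.028,2.2)"
```

```text
T [ 0.0035 -0.0006  0.0401] R [-0.0006 -0.001   0.    ] pos [0.4657 0.3542 0.0681] t 7.15
```

Scaled: 0.02 m is 0.32, 0.01 m is 0.16.

Request:
pendant:
  offsets:
    - [0, 0.048, 0, 0.32, 0, 0, 0]
    - [0, 0, 0, 0.16, 0, 0, 0]
    - [0, 0, 0, 0.08, 0, 0, 0]
    - [0, 0, 0, 0.048, 0, 0, 0]
    - [0, 0, 0, 0, 0, 0, 0]

```text
time: 7.78
tool_pos: [0.4681, 0.3543, 0.0292]
tool_rot: [0.0, 1.0, 0.019, -0.0]
contact_force: [-0.4, 0.5, -0.9]
gripper_width: 0.261
grasp_force: 64.3
```

Request:
pendant:
  offsets:
    - [0, 0, 0, 0.032, 0, 0, 0]
    - [0, 0, 0, 0, 0, 0, 0]
    - [0, 0, 0, 0, 0, 0, 0]

```text
time: 8.15
tool_pos: [0.4686, 0.3545, 0.0279]
tool_rot: [-0.0, 1.0, 0.019, 0.001]
contact_force: [0.7, 0.8, 1.3]
gripper_width: 0.263
grasp_force: 64.5
```

Request:
pendant:
  offsets:
    - [0.4, 0, 0, 0, 0, 0, 0]
    - [0.57, 0, 0, 0, 0, 0, 0]
    - [0.57, 0, 0, 0, 0, 0, 0]
    - [0.57, 0, 0, 0, 0, 0, 0]

```text
time: 8.65
tool_pos: [0.468, 0.3542, 0.0272]
tool_rot: [0.0, 1.0, 0.019, -0.0]
contact_force: [-0.6, -0.7, 0.2]
gripper_width: 0.57
grasp_force: 0.0
```

Request:
pendant:
  offsets:
    - [0.57, 0, 0, -0.32, 0, 0, 0]
    - [0.57, 0, 0, -0.8, 0, 0, 0]
    - [0.57, 0, 0, -0.8, 0, 0, 0]
    - [0.57, 0, 0, 0, 0, 0, 0]
    - [0.57, 0, 0, 0, 0, 0, 0]

```text
time: 9.28
tool_pos: [0.4682, 0.3543, 0.1482]
tool_rot: [-0.0, 1.0, 0.019, 0.001]
contact_force: [-0.4, 0.3, -0.3]
gripper_width: 0.567
grasp_force: 0.0
```

```bash
python3 - <<'E'
from h import *
im,d=measure("scene"); cv2.imwrite("pics/s3.png",im[100:340,100:500,::-1])
to(.4533,-.3808,.15,0)
E
```

```text
scene blueB board z 0.0059 [483.9 130.3  12.5  88.1 155.9] | frame 0 -
scene redB board z 0.0061 [ 509.8 -119.9   10.8   88.6  155.6] | frame 409 (np.float32(0.0154), array([ 512.8, -112.6,    6.9,   50. ,  136.2]), array([255., 231., 135.]))
scene paleB board z 0.0061 [ 453.2 -382.9    3.6   89.3  156. ] | frame 458 (np.float32(0.0154), array([ 453.5, -381.8,   -0.7,   49.8,  133.3]), array([ 13. ,  71. , 200.5]))
scene cork board z 0.006 [469.8 354.2   2.3  88.7 158.1] | frame 313 (np.float32(0.0151), array([471. , 351.7,   3.1,  48.5, 134.4]), array([230.,   9.,   0.]))
T [-0.0428  0.7336 -0.0027] R [0.0005 0.001  0.0388] pos [0.4676 0.3539 0.1468] t 9.325
```

View pics/s3.png

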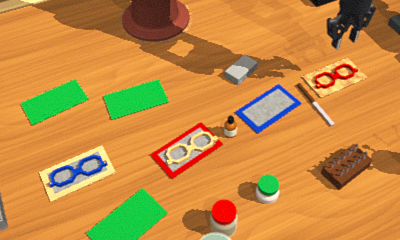

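The red frame lies flat on the cork at (335,76) in the crop and the blue board (268,110) is empty. Next is the blue frame.

Scaled: 0.06 m is 0.96, 0.039 rad / 1.5708 = 0.0248.

Request:
pendant:
  offsets:
    - [0.57, 0, 0.96, 0, 0, 0, 0.0248]
    - [0.57, 0, 0.96, 0, 0, 0, 0]
    - [0.57, 0, 0.96, 0, 0, 0, 0]
    - [0.57, 0, 0.96, 0, 0, 0, 0]
    - [0.57, 0, 0.96, 0, 0, 0, 0]
  quiet: true

```text
ok
```

Request:
pendant:
  offsets:
    - [0.57, 0, 0.96, 0, 0, 0, 0]
    - [0.57, 0, 0.96, 0, 0, 0, 0]
    - [0.57, 0, 0.96, 0, 0, 0, 0]
    - [0.57, 0, 0.96, 0, 0, 0, 0]
    - [0.57, 0, 0.96, 0, 0, 0, 0]
  quiet: true

```text
ok
```

Request:
pendant:
  offsets:
    - [0.57, 0, 0.96, 0, 0, 0, 0]
    - [0.57, 0, 0.96, 0.48, 0, 0, 0]
    - [0.57, 0, 0.208, 0.48, 0, 0, 0]
    - [0.57, 0, 0, 0.32, 0, 0, 0]
    - [0.57, 0, 0, 0, 0, 0, 0]

```text
time: 11.2
tool_pos: [0.4687, -0.3721, 0.066]
tool_rot: [-0.003, 1.0, 0.0, -0.002]
contact_force: [0.6, 1.3, 0.5]
gripper_width: 0.571
grasp_force: 0.0
```

Request:
pendant:
  offsets:
    - [0.57, 0, 0, 0, 0, 0, 0]

```text
time: 11.32
tool_pos: [0.4709, -0.3739, 0.07]
tool_rot: [0.0, 1.0, 0.001, 0.0]
contact_force: [0.3, -0.6, -0.1]
gripper_width: 0.571
grasp_force: 0.0
```

```bash
python3 -c "
from h import *
to(.4533,-.3808,.028,0)"
```

```text
T [-0.0176  0.0069  0.042 ] R [ 0.0004 -0.0005  0.0011] pos [ 0.4709 -0.3739  0.07  ] t 11.325
```

Scaled: 0.02 m is 0.32, -0.017 m is -0.272.

Request:
pendant:
  offsets:
    - [0.57, -0.272, 0.112, 0, 0, 0, 0]
    - [0.57, 0, 0, 0.32, 0, 0, 0]
    - [0.57, 0, 0, 0.16, 0, 0, 0]
    - [0.57, 0, 0, 0, 0, 0, 0]
    - [0.57, 0, 0, 0, 0, 0, 0]

```text
time: 11.95
tool_pos: [0.4535, -0.3816, 0.0393]
tool_rot: [-0.0, 1.0, -0.0, -0.0]
contact_force: [0.3, 0.5, -0.1]
gripper_width: 0.566
grasp_force: 0.0
```

```bash
python3 -c "
from h import *
to(.4533,-.3808,.028,0)"
```

```text
T [-0.0002 -0.0008  0.0113] R [-0.0001  0.     -0.    ] pos [ 0.4535 -0.3816  0.0393] t 11.95
```

Scaled: 0.006 m is 0.096, 0.005 m is 0.08.

Request:
pendant:
  offsets:
    - [0.57, 0, -0.016, 0.096, 0, 0, 0]
    - [0.57, 0, 0, 0.08, 0, 0, 0]
    - [0.57, 0, 0, 0, 0, 0, 0]
    - [0.57, 0, 0, 0, 0, 0, 0]

```text
time: 12.45
tool_pos: [0.4534, -0.3806, 0.0283]
tool_rot: [-0.0, 1.0, -0.0, 0.0]
contact_force: [-0.3, 0.2, -0.1]
gripper_width: 0.569
grasp_force: 0.0
```

Request:
pendant:
  offsets:
    - [0.2, 0, 0, 0, 0, 0, 0]
    - [0, 0, 0, 0, 0, 0, 0]
    - [0, 0, 0, 0, 0, 0, 0]
    - [0, 0, 0, 0, 0, 0, 0]

```text
time: 12.95
tool_pos: [0.4537, -0.3809, 0.029]
tool_rot: [0.0, 1.0, -0.0, 0.0]
contact_force: [-0.1, 0.7, 5.1]
gripper_width: 0.259
grasp_force: 67.1
```

Request:
pendant:
  offsets:
    - [0, 0, 0, -0.16, 0, 0, 0]
    - [0, 0, 0, -0.48, 0, 0, 0]
    - [0, 0, 0, -0.64, 0, 0, 0]
    - [0, 0, 0, -0.64, 0, 0, 0]
    - [0, 0, 0, 0, 0, 0, 0]

```text
time: 13.58
tool_pos: [0.4551, -0.3825, 0.1533]
tool_rot: [0.003, 1.0, -0.0, 0.003]
contact_force: [-0.5, -0.5, -0.1]
gripper_width: 0.26
grasp_force: 66.7
```

```bash
python3 -c "
from h import *
to(.4833,.1305,.15,12)"
```

```text
T [ 2.81e-02 -5.13e-01  3.00e-04] R [ 0.0068 -0.0051 -0.2096] pos [ 0.4551 -0.3825  0.1533] t 13.575
```

Scaled: -0.057 m is -0.912, 0.004 m is 0.064.

Request:
pendant:
  offsets:
    - [0, 0.064, -0.912, 0, 0, 0, 0]
    - [0, 0.048, -0.912, 0, 0, 0, 0]
    - [0, 0.048, -0.912, 0, 0, 0, 0]
    - [0, 0.048, -0.912, 0, 0, 0, 0]
    - [0, 0.048, -0.912, 0, 0, 0, 0]
  quiet: true

```text
ok
```

Request:
pendant:
  offsets:
    - [0, 0.048, -0.912, 0, 0, 0, 0]
    - [0, 0.048, -0.912, 0, 0, 0, 0]
    - [0, 0.048, -0.912, 0, 0, 0, 0]
    - [0, 0.048, -0.912, 0, 0, 0, 0]
    - [0, 0, 0, 0, 0, 0, -0.0668]
  quiet: true

```text
ok
```

Request:
pendant:
  offsets:
    - [0, 0, 0, 0.48, 0, 0, -0.0668]
    - [0, 0, 0, 0.48, 0, 0, 0]
    - [0, 0, 0, 0.32, 0, 0, 0]
    - [0, 0, 0, 0, 0, 0, 0]
    - [0, 0, 0, 0, 0, 0, 0]

```text
time: 15.45
tool_pos: [0.4815, 0.1324, 0.0686]
tool_rot: [-0.0, 0.995, 0.105, 0.0]
contact_force: [0.3, -0.2, 0.1]
gripper_width: 0.261
grasp_force: 66.9
```

```bash
python3 -c "
from h import *
to(.4833,.1305,.028,12)"
```

```text
T [0.0013 0.0022 0.0406] R [-0.     -0.0001  0.0003] pos [0.4815 0.1324 0.0686] t 15.45
```

Scaled: 0.02 m is 0.32, 0.01 m is 0.16.

Request:
pendant:
  offsets:
    - [0, 0.016, 0.032, 0.32, 0, 0, 0]
    - [0, 0, 0, 0.16, 0, 0, 0]
    - [0, 0, 0, 0.08, 0, 0, 0]
    - [0, 0, 0, 0.048, 0, 0, 0]
    - [0, 0, 0, 0, 0, 0, 0]

```text
time: 16.08
tool_pos: [0.483, 0.1307, 0.0306]
tool_rot: [-0.0, 0.994, 0.105, 0.0]
contact_force: [-0.5, -0.0, 0.1]
gripper_width: 0.26
grasp_force: 66.8
```

Request:
pendant:
  offsets:
    - [0, 0, 0, 0.032, 0, 0, 0]
    - [0, 0, 0, 0, 0, 0, 0]
    - [0, 0, 0, 0, 0, 0, 0]

```text
time: 16.45
tool_pos: [0.4834, 0.1307, 0.029]
tool_rot: [-0.0, 0.995, 0.105, 0.001]
contact_force: [-0.2, 0.3, 2.8]
gripper_width: 0.258
grasp_force: 67.2
```

Request:
pendant:
  offsets:
    - [0.4, 0, 0, 0, 0, 0, 0]
    - [0.57, 0, 0, 0, 0, 0, 0]
    - [0.57, 0, 0, 0, 0, 0, 0]
    - [0.57, 0, 0, 0, 0, 0, 0]

```text
time: 16.95
tool_pos: [0.4827, 0.1306, 0.0282]
tool_rot: [0.0, 0.995, 0.105, -0.0]
contact_force: [0.6, -0.8, 0.7]
gripper_width: 0.571
grasp_force: 0.0
```

Request:
pendant:
  offsets:
    - [0.57, 0, 0, -0.32, 0, 0, 0]
    - [0.57, 0, 0, -0.8, 0, 0, 0]
    - [0.57, 0, 0, -0.8, 0, 0, 0]
    - [0.57, 0, 0, 0, 0, 0, 0]
    - [0.57, 0, 0, 0, 0, 0, 0]

```text
time: 17.58
tool_pos: [0.4825, 0.1306, 0.148]
tool_rot: [-0.0, 0.995, 0.105, -0.0]
contact_force: [-1.1, 0.6, 0.1]
gripper_width: 0.572
grasp_force: 0.0
```

```bash
python3 -c "
from h import *
to(.5123,-.1115,.15,6.8)"
```

```text
T [-0.0213  0.243  -0.002 ] R [-0.      0.0004  0.0911] pos [0.4825 0.1306 0.148 ] t 17.575
```

Blue is set down. Next is the pale frame.

Scaled: 0.063 m is 1.008, 0.06 m is 0.96, 0.091 rad / 1.5708 = 0.0579.

Request:
pendant:
  offsets:
    - [0.57, -0.08, 0.96, 0, 0, 0, 0]
    - [0.57, -0.08, 0.96, 0, 0, 0, 0]
    - [0.57, -0.08, 0.96, 0, 0, 0, 0]
    - [0.57, -0.096, 1.008, 0, 0, 0, 0]
    - [0.57, 0, 0, 0, 0, 0, 0.0579]
  quiet: true

```text
ok
```

Request:
pendant:
  offsets:
    - [0.57, 0, 0, 0.64, 0, 0, 0]
    - [0.57, 0, 0, 0.48, 0, 0, 0]
    - [0.57, 0, 0, 0.16, 0, 0, 0]
    - [0.57, 0, 0, 0, 0, 0, 0]
    - [0.57, 0, 0, 0, 0, 0, 0]

```text
time: 18.82
tool_pos: [0.5136, -0.1108, 0.0695]
tool_rot: [0.0, 0.998, 0.059, 0.001]
contact_force: [0.8, -0.2, -0.2]
gripper_width: 0.569
grasp_force: 0.0
```

```bash
python3 -c "
from h import *
measure('scene',['blueB'])
to(.5123,-.1115,.028,6.8)"
```

```text
scene blueB board z 0.0061 [483.7 130.4  12.7  87.6 156.4] | frame 345 (np.float32(0.0152), array([486.3, 129.2,  12.7,  47.6, 135.5]), array([ 17.,  74., 204.]))
T [-0.0017  0.0004  0.0418] R [ 0.0012 -0.0022  0.0003] pos [ 0.5138 -0.1109  0.0698] t 18.875
```

Scaled: 0.02 m is 0.32, 0.01 m is 0.16.

Request:
pendant:
  offsets:
    - [0.57, -0.016, 0, 0.32, 0, 0, 0]
    - [0.57, 0, 0, 0.16, 0, 0, 0]
    - [0.57, 0, 0, 0.096, 0, 0, 0]
    - [0.57, 0, 0, 0.08, 0, 0, 0]
    - [0.57, 0, 0, 0, 0, 0, 0]

```text
time: 19.5
tool_pos: [0.5118, -0.1107, 0.0272]
tool_rot: [-0.0, 0.998, 0.059, -0.0]
contact_force: [0.6, 0.0, 0.2]
gripper_width: 0.573
grasp_force: 0.0
```

Request:
pendant:
  offsets:
    - [0.57, 0, 0, 0, 0, 0, 0]
    - [0.2, 0, 0, 0, 0, 0, 0]
    - [0, 0, 0, 0, 0, 0, 0]
    - [0, 0, 0, 0, 0, 0, 0]
    - [0, 0, 0, 0, 0, 0, 0]

```text
time: 20.12
tool_pos: [0.5122, -0.1109, 0.0281]
tool_rot: [0.0, 0.998, 0.059, 0.0]
contact_force: [-2.2, 0.9, 5.3]
gripper_width: 0.263
grasp_force: 58.1
```

Request:
pendant:
  offsets:
    - [0, 0, 0, -0.16, 0, 0, 0]
    - [0, 0, 0, -0.48, 0, 0, 0]
    - [0, 0, 0, -0.64, 0, 0, 0]
    - [0, 0, 0, -0.64, 0, 0, 0]
    - [0, 0, 0, 0, 0, 0, 0]

```text
time: 20.75
tool_pos: [0.5144, -0.1117, 0.152]
tool_rot: [0.002, 0.998, 0.059, 0.004]
contact_force: [-0.3, -0.6, 0.5]
gripper_width: 0.259
grasp_force: 57.6
```

```bash
python3 -c "
from h import *
to(.453,-.3824,.15,3)"
```

```text
T [-0.0931  0.2615  0.0024] R [ 0.0038 -0.008   0.0665] pos [ 0.5144 -0.1117  0.152 ] t 20.75
```

Scaled: 0.053 m is 0.848, 0.052 m is 0.832.

Request:
pendant:
  offsets:
    - [0, -0.288, 0.832, 0, 0, 0, 0]
    - [0, -0.288, 0.832, 0, 0, 0, 0]
    - [0, -0.288, 0.832, 0, 0, 0, 0]
    - [0, -0.288, 0.832, 0, 0, 0, 0]
    - [0, -0.304, 0.848, 0, 0, 0, 0]
  quiet: true

```text
ok
```

Request:
pendant:
  offsets:
    - [0, 0, 0, 0.48, 0, 0, 0.042]
    - [0, 0, 0, 0.48, 0, 0, 0]
    - [0, 0, 0, 0.32, 0, 0, 0]
    - [0, 0, 0, 0, 0, 0, 0]
    - [0, 0, 0, 0, 0, 0, 0]

```text
time: 22.0
tool_pos: [0.453, -0.381, 0.0682]
tool_rot: [0.001, 1.0, 0.027, 0.0]
contact_force: [-0.1, 0.1, 0.2]
gripper_width: 0.263
grasp_force: 57.7
```

```bash
python3 -c "
from h import *
to(.453,-.3824,.028,3)"
```

```text
T [-0.0001  0.0014  0.0402] R [ 0.0011 -0.0009  0.0008] pos [ 0.453  -0.381   0.0682] t 22.0
```

Scaled: 0.02 m is 0.32, 0.01 m is 0.16.

Request:
pendant:
  offsets:
    - [0, 0, 0.016, 0.32, 0, 0, 0]
    - [0, 0, 0, 0.16, 0, 0, 0]
    - [0, 0, 0, 0.08, 0, 0, 0]
    - [0, 0, 0, 0.048, 0, 0, 0]
    - [0, 0, 0, 0, 0, 0, 0]

```text
time: 22.62
tool_pos: [0.4525, -0.3817, 0.0293]
tool_rot: [-0.0, 1.0, 0.026, -0.0]
contact_force: [0.2, -1.3, -0.5]
gripper_width: 0.262
grasp_force: 57.7
```

Request:
pendant:
  offsets:
    - [0, 0, 0, 0.032, 0, 0, 0]
    - [0, 0, 0, 0, 0, 0, 0]
    - [0, 0, 0, 0, 0, 0, 0]

```text
time: 23.0
tool_pos: [0.4528, -0.3821, 0.0281]
tool_rot: [0.0, 1.0, 0.026, 0.0]
contact_force: [-1.1, 0.2, 3.4]
gripper_width: 0.267
grasp_force: 58.2
```

Request:
pendant:
  offsets:
    - [0.4, 0, 0, 0, 0, 0, 0]
    - [0.57, 0, 0, 0, 0, 0, 0]
    - [0.57, 0, 0, 0, 0, 0, 0]
    - [0.57, 0, 0, 0, 0, 0, 0]

```text
time: 23.5
tool_pos: [0.4523, -0.3816, 0.0272]
tool_rot: [-0.0, 1.0, 0.026, -0.0]
contact_force: [0.7, 0.7, 0.2]
gripper_width: 0.574
grasp_force: 0.0
```

Request:
pendant:
  offsets:
    - [0.57, 0, 0, -0.32, 0, 0, 0]
    - [0.57, 0, 0, -0.8, 0, 0, 0]
    - [0.57, 0, 0, -0.8, 0, 0, 0]
    - [0.57, 0, 0, 0, 0, 0, 0]
    - [0.57, 0, 0, 0, 0, 0, 0]

```text
time: 24.12
tool_pos: [0.4525, -0.3817, 0.1483]
tool_rot: [0.0, 1.0, 0.026, 0.0]
contact_force: [-0.1, 0.0, -0.4]
gripper_width: 0.568
grasp_force: 0.0
```

```bash
python3 -c "
from h import *
to(.4695,.3535,.15,2.5)"
```

```text
T [ 0.0558 -0.7333 -0.0023] R [ 0.0009 -0.0008  0.0092] pos [ 0.4525 -0.3817  0.1483] t 24.125
```

Scaled: -0.059 m is -0.944, 0.004 m is 0.064, 0.009 rad / 1.5708 = 0.0057.

Request:
pendant:
  offsets:
    - [0.57, 0.064, -0.944, 0, 0, 0, 0.0057]
    - [0.57, 0.064, -0.944, 0, 0, 0, 0]
    - [0.57, 0.064, -0.944, 0, 0, 0, 0]
    - [0.57, 0.064, -0.944, 0, 0, 0, 0]
    - [0.57, 0.064, -0.944, 0, 0, 0, 0]
  quiet: true

```text
ok
```

Request:
pendant:
  offsets:
    - [0.57, 0.064, -0.944, 0, 0, 0, 0]
    - [0.57, 0.064, -0.944, 0, 0, 0, 0]
    - [0.57, 0.064, -0.944, 0, 0, 0, 0]
    - [0.57, 0.064, -0.944, 0, 0, 0, 0]
    - [0.57, 0.064, -0.944, 0, 0, 0, 0]
  quiet: true

```text
ok
```

Request:
pendant:
  offsets:
    - [0.57, 0.08, -0.944, 0, 0, 0, 0]
    - [0.57, 0.08, -0.944, 0, 0, 0, 0]
    - [0.57, 0, -0.32, 0, 0, 0, 0]
    - [0.57, 0, 0, 0, 0, 0, 0]
    - [0.57, 0, 0, 0, 0, 0, 0]

```text
time: 26.0
tool_pos: [0.4697, 0.3464, 0.1465]
tool_rot: [0.001, 1.0, 0.021, -0.001]
contact_force: [-0.3, -0.0, -0.2]
gripper_width: 0.573
grasp_force: 0.0
```

```bash
python3 -c "
from h import *
measure('top',['paleB','blueB','redB']);measure('scene',['paleB'])
to(.4695,.3535,.028,2.5)"
```

```text
top paleB board z 0.0063 [ 452.6 -381.9    4.    87.7  155.6] | frame 387 (np.float32(0.016), array([ 454.4, -381.6,    3.6,   47.6,  134.5]), array([234., 204., 150.]))
top blueB board z 0.0063 [482.5 131.7  12.4  87.5 155.6] | frame 365 (np.float32(0.0157), array([485. , 129.9,  11.9,  47.5, 134.1]), array([ 69.,  91., 178.]))
top redB board z 0.0063 [ 508.7 -118.8   13.5   87.9  155.9] | frame 0 -
scene paleB board z 0.006 [ 453.1 -383.4    3.1   88.6  154.8] | frame 456 (np.float32(0.0154), array([ 454.2, -382.5,    2.9,   50. ,  135.4]), array([255., 229., 135.]))
T [-1.00e-04 -7.30e-03  1.19e-01] R [ 0.0006  0.0007 -0.0016] pos [0.47   0.3463 0.147 ] t 26.1
```

Blue and pale both lie within 3 mm of their board centres. Picking up red.

Scaled: 0.04 m is 0.64, 0.03 m is 0.48.

Request:
pendant:
  offsets:
    - [0.57, 0, -0.128, 0.48, 0, 0, 0]
    - [0.57, 0, 0, 0.64, 0, 0, 0]
    - [0.57, 0, 0, 0.16, 0, 0, 0]
    - [0.57, 0, 0, 0, 0, 0, 0]
    - [0.57, 0, 0, 0, 0, 0, 0]

```text
time: 26.72
tool_pos: [0.4709, 0.3562, 0.0694]
tool_rot: [-0.001, 1.0, 0.022, 0.001]
contact_force: [-0.3, 0.7, -0.3]
gripper_width: 0.573
grasp_force: 0.0
```

```bash
python3 -c "
from h import *
to(.469,.354,.028,2.5)"
```

```text
T [-0.0021  0.0022  0.0414] R [-0.0015 -0.0028 -0.0003] pos [0.4709 0.3562 0.0694] t 26.725
```

Scaled: 0.02 m is 0.32, 0.01 m is 0.16.

Request:
pendant:
  offsets:
    - [0.57, -0.032, 0.032, 0.32, 0, 0, 0]
    - [0.57, 0, 0, 0.16, 0, 0, 0]
    - [0.57, 0, 0, 0.096, 0, 0, 0]
    - [0.57, 0, 0, 0.08, 0, 0, 0]
    - [0.57, 0, 0, 0, 0, 0, 0]

```text
time: 27.35
tool_pos: [0.4676, 0.3537, 0.0259]
tool_rot: [0.0, 1.0, 0.022, -0.0]
contact_force: [0.2, 0.4, 0.5]
gripper_width: 0.57
grasp_force: 0.0
```

Request:
pendant:
  offsets:
    - [0.57, 0, 0, 0, 0, 0, 0]
    - [0.2, 0, 0, 0, 0, 0, 0]
    - [0, 0, 0, 0, 0, 0, 0]
    - [0, 0, 0, 0, 0, 0, 0]
    - [0, 0, 0, 0, 0, 0, 0]

```text
time: 27.98
tool_pos: [0.4683, 0.354, 0.0273]
tool_rot: [-0.0, 1.0, 0.022, 0.001]
contact_force: [-0.2, -1.5, 5.0]
gripper_width: 0.264
grasp_force: 65.7
```

Request:
pendant:
  offsets:
    - [0, 0, 0, -0.16, 0, 0, 0]
    - [0, 0, 0, -0.48, 0, 0, 0]
    - [0, 0, 0, -0.64, 0, 0, 0]
    - [0, 0, 0, -0.64, 0, 0, 0]
    - [0, 0, 0, 0, 0, 0, 0]

```text
time: 28.6
tool_pos: [0.4699, 0.3551, 0.1511]
tool_rot: [-0.002, 1.0, 0.022, 0.004]
contact_force: [-0.0, 0.1, 0.3]
gripper_width: 0.262
grasp_force: 65.6
```

```bash
python3 -c "
from h import *
to(.5085,-.1192,.15,12.7)"
```

```text
T [ 0.0178  0.4755 -0.0006] R [-0.0033 -0.0075 -0.1779] pos [0.4699 0.3551 0.1511] t 28.6
```

Scaled: 0.059 m is 0.944, 0.002 m is 0.032.

Request:
pendant:
  offsets:
    - [0, 0.032, 0.944, 0, 0, 0, 0]
    - [0, 0.032, 0.944, 0, 0, 0, 0]
    - [0, 0.032, 0.944, 0, 0, 0, 0]
    - [0, 0.032, 0.944, 0, 0, 0, 0]
    - [0, 0.032, 0.944, 0, 0, 0, 0]
  quiet: true

```text
ok
```

Request:
pendant:
  offsets:
    - [0, 0.032, 0.944, 0, 0, 0, 0]
    - [0, 0.032, 0.944, 0, 0, 0, 0]
    - [0, 0.032, 0.96, 0, 0, 0, 0]
    - [0, 0.032, 0, 0, 0, 0, -0.0573]
    - [0, 0, 0, 0, 0, 0, -0.056]
  quiet: true

```text
ok
```

Request:
pendant:
  offsets:
    - [0, 0, 0, 0.48, 0, 0, 0]
    - [0, 0, 0, 0.48, 0, 0, 0]
    - [0, 0, 0, 0.32, 0, 0, 0]
    - [0, 0, 0, 0, 0, 0, 0]
    - [0, 0, 0, 0, 0, 0, 0]

```text
time: 30.48
tool_pos: [0.5065, -0.118, 0.0666]
tool_rot: [-0.0, 0.994, 0.111, 0.0]
contact_force: [1.2, 0.0, 0.1]
gripper_width: 0.261
grasp_force: 65.7
```

```bash
python3 -c "
from h import *
to(.5085,-.1192,.0275,12.7)"
```

```text
T [0.0017 0.0016 0.0391] R [-0.     -0.0001  0.0002] pos [ 0.5065 -0.118   0.0666] t 30.475
```

Scaled: 0.02 m is 0.32, 0.01 m is 0.16.

Request:
pendant:
  offsets:
    - [0, 0.032, 0.016, 0.32, 0, 0, 0]
    - [0, 0, 0, 0.16, 0, 0, 0]
    - [0, 0, 0, 0.08, 0, 0, 0]
    - [0, 0, 0, 0.032, 0, 0, 0]
    - [0, 0, 0, 0, 0, 0, 0]

```text
time: 31.1
tool_pos: [0.5088, -0.1186, 0.0297]
tool_rot: [0.0, 0.994, 0.111, 0.0]
contact_force: [-0.3, -0.6, -0.2]
gripper_width: 0.265
grasp_force: 65.7
```

Request:
pendant:
  offsets:
    - [0, 0, 0, 0.032, 0, 0, 0]
    - [0, 0, 0, 0, 0, 0, 0]
    - [0, 0, 0, 0, 0, 0, 0]

```text
time: 31.48
tool_pos: [0.5086, -0.1186, 0.0274]
tool_rot: [0.0, 0.994, 0.111, 0.0]
contact_force: [0.6, -0.4, 0.3]
gripper_width: 0.26
grasp_force: 65.7
```

Request:
pendant:
  offsets:
    - [0.4, 0, 0, 0, 0, 0, 0]
    - [0.57, 0, 0, 0, 0, 0, 0]
    - [0.57, 0, 0, 0, 0, 0, 0]
    - [0.57, 0, 0, 0, 0, 0, 0]

```text
time: 31.98
tool_pos: [0.5086, -0.1186, 0.0274]
tool_rot: [0.0, 0.994, 0.111, 0.0]
contact_force: [-0.1, -0.8, 0.6]
gripper_width: 0.567
grasp_force: 0.0
```

Request:
pendant:
  offsets:
    - [0.57, 0, 0, -0.32, 0, 0, 0]
    - [0.57, 0, 0, -0.8, 0, 0, 0]
    - [0.57, -0.48, 0, -0.8, 0, 0, 0]
    - [0.57, -0.96, 0, -0.48, 0, 0, 0]
    - [0.57, -0.96, 0, 0, 0, 0, 0]

```text
time: 32.6
tool_pos: [0.3666, -0.1518, 0.1789]
tool_rot: [0.002, 0.994, 0.111, 0.002]
contact_force: [-0.2, -0.7, 0.6]
gripper_width: 0.569
grasp_force: 0.0
```

```bash
python3 - <<'E'
from h import *
im,d=measure("top");im,d=measure("scene"); cv2.imwrite("pics/s4.png",im[100:340,100:500,::-1])
E
```

```text
top blueB board z 0.0063 [482.5 131.3  12.7  88.  156. ] | frame 366 (np.float32(0.0159), array([485. , 130.1,  11.9,  47.6, 134.4]), array([ 67.5,  89. , 173. ]))
top redB board z 0.0063 [ 508.5 -118.9   13.2   87.8  156.3] | frame 369 (np.float32(0.0158), array([ 510.3, -118. ,   13.2,   47.6,  133.9]), array([195.,  69.,  62.]))
top paleB board z 0.0063 [ 455.  -382.2   -2.6   91.7  157.3] | frame 389 (np.float32(0.0158), array([ 454.3, -381.2,    3.2,   47.5,  135.4]), array([230., 199., 147.]))
top cork board z 0.006 [468.6 355.7   1.8  88.2 157.3] | frame 0 -
scene blueB board z 0.0063 [483.6 130.7  13.   88.2 157.3] | frame 340 (np.float32(0.0153), array([485.5, 128.6,  12.7,  49.9, 135.9]), array([ 16.,  73., 200.]))
scene redB board z 0.006 [ 510.1 -119.9   12.7   88.1  155.7] | frame 405 (np.float32(0.0155), array([ 510.8, -119.8,   13.7,   48.8,  136.2]), array([236.,   0.,   0.]))
scene paleB board z 0.0062 [ 453.2 -382.9    3.2   89.6  155.7] | frame 449 (np.float32(0.0152), array([ 454.4, -382.2,    2.5,   48.4,  135.1]), array([255., 230., 136.]))
scene cork board z 0.0057 [470.2 353.8   1.7  87.7 155.6] | frame 0 -
```

View pics/s4.png

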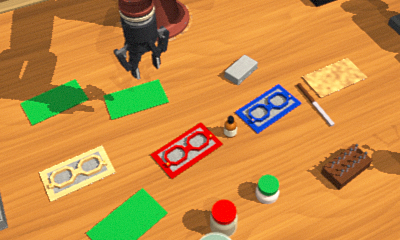

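The picture shows each frame centred on the board of its colour: pale at (77,173), red at (187,150) and blue at (268,108). The bottle (230,126), file (316,103) and wax jar are where they were. Letting the arm settle, then handing in.

Request:
pendant:
  offsets:
    - [0.57, 0, 0, 0, 0, 0, 0]
    - [0.57, 0, 0, 0, 0, 0, 0]
    - [0.57, 0, 0, 0, 0, 0, 0]

```text
time: 33.08
tool_pos: [0.367, -0.1505, 0.1752]
tool_rot: [-0.0, 0.994, 0.111, -0.0]
contact_force: [0.0, -0.5, -0.5]
gripper_width: 0.569
grasp_force: 0.0
```

```bash
python3 -c "
from plant import manip
print(manip.job_done())"
```

```text
the job is handed in; nothing more can be done
None
```

I parked the red frame on the cork board, then put all three frames on their own boards and handed the job in at about 33 s; each measured flat, within about 3 mm of centre and 2° of the board's length, though the hand-in returned no verdict.

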